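# Gauge two centrifuge adapter sleeves and reject the faulty one

### The arm

A 6-joint arm with a two-finger parallel gripper is mounted at the origin on the work surface. World frame = base frame: x ahead of the robot, y to its left, z up, the work surface at z = 0. Lengths are in m, angles in degrees, forces in N, time in s.
With the tool pointing down it reaches from about 0.35 to 0.875 m from the base axis. Payload 4.2 kg.
Tool frame: the origin (TCP) lies at the very end of the fingers, on their centre line; the grasp point (between the pads) lies 19 mm behind it; z points along the fingers, y is the line along which they close (so a half turn about z gives the same grasp; the last joint's range is limited). The gripper opens to 87 mm and grips with 3 to 60 N. Pads are 19 mm wide; open, the fingers measure 117 mm over their backs; the gripper's body (75 mm by 190 mm) begins 51 mm behind the grasp point.
Start: joints at [85.692, 22.042, 0.453, 0, -68.411, -14.817], TCP at [0.205, 0.59, 0.201] pointing down, gripper open.
Joint ranges: [-179.83, 179.83], [-69.29, 118.12], [-61.27, 80.66], [-181.25, 117.63], [-171.15, -9.14], [-177.46, 177.46]. Speed limits (degrees/s): [159.86, 159.86, 180, 180, 180, 180].

### API

Orientations are given as a 3x3 rotation matrix whose columns are the frame's x, y, z axes.
In Python, from station import sense, cams, r gives the robot as it stands. The module is installed in compiled form; this text tells all that it offers.
- The arm moves only by the tool step_arm, never from a script. Its argument "targets" is text: rows parted by semicolons, each of 4 numbers parted by spaces: the shift along the tool's x, y, z in cm, then the turn about the tool's z in degrees. In form: x y z turn; .... A call has 1 to 12 rows; each row shifts and turns the commanded pose from where the row before left it, along the tool's axes as they then stand; what a row does not reach is not made up. A row lasts 1/12 s, in which the tool goes at most 41.7 mm and 7.16 degrees, less where a joint would pass 70% of its speed; a pose out of reach is approached as far as the arm can. A call with a gripper value outside its range is refused whole. "claw" is the finger opening in cm, from 0 to 8.7, set as the call begins (left out, the last holds). The fingers move at their own pace and stop on an object; the grip force is fixed at half the most. Time passes only in rows, so rows that do not move let the fingers close. It gives the time, the measured TCP pose, the force, the opening and the grip force at its end, in the units of the state.
- sense(): the state, without advancing time (a new reading comes with each control period).
- cams.capture(name): name is "scene" or "top" or "wrist"; returns a dict with "frame" (480x640x3 uint8, blue, green, red), "vertical_fov" (degrees; the focal length in pixels is half the picture's height over the tangent of half this angle, whatever the lens; pixels are square), "cx", "cy" (the principal point, pixels), "dist_coeffs" ([k1, k2, p1, p2, k3] as OpenCV has them; the pictures are not rectified), "eye" and "rotation" of the camera in the world; the wrist camera has in their place "tool_from_camera" (4x4, takes a point from camera to tool coordinates, whose origin is the TCP and whose axes are the flange's). Camera axes: x right, y down, z forward; pixel columns grow to the right and rows downward; lengths in m; the calibration is good to about 2 mm. A picture is of the moment at which its call begins: read the wrist's pose just before it. There is no depth.
- r.finish_job(): hands the job in; it is judged then, once.
The state is a dict: "time_s": time; "joints": joint angles; "joint_velocities": joint speeds; "effort": joint torques, N m; "tcp_pos": TCP position; "ee_rot": TCP orientation; "wrist_force": force on the tool from outside, world axes, zero at the start; "moment": the same for the moment, N m; "gripper_width": opening from 0.0 (shut) to 1.0 (fully open); "gripper_force": force on a finger pad.
Only numpy, scipy, OpenCV 4.12 (cv2) and the standard library are available. Lean on these libraries where they do the work, as an engineer would, in place of code of your own. Each camera call takes 0.05 s, during which the arm holds its last target. There are 200 camera calls.

### The job

Check the two black adapter sleeves with white rims on the steel gauge pin: only one of them slides fully down the pin, the other stops part-way. Leave the one that fits on the pin, fully home on its base, and stand the faulty one upright in the orange reject tray; let go of both.

Things in the scene. Friction and masses are not known exactly. Their poses are not given: they have to be found in the camera images.
- sleeve_a: black plastic adapter sleeve with a white top rim: upright open tube, 42 mm outside diameter, 50 mm tall, bore 26 mm, 60 g. Origin: centre of its underside; z up along the tube. The two look alike outside: one has a clear bore, the other (not said which) an inner lip narrowing it to 10 mm, from 20 mm above the lower end. On the bench, robot's right.
- sleeve_b: black plastic adapter sleeve with a white top rim: upright open tube, 42 mm outside diameter, 50 mm tall, bore 26 mm, 60 g. Origin: centre of its underside; z up along the tube. The two look alike outside: one has a clear bore, the other (not said which) an inner lip narrowing it to 10 mm, from 20 mm above the lower end. On the bench, robot's right.
- gauge: fixed aluminium disc, 90 mm diameter, 12 mm thick, with a central upright steel pin, 18 mm diameter, tapering to 8 mm over its last 14 mm; tip 58 mm above the bench. Origin: centre of the disc's underside; z up. A fitting sleeve rests on the disc, underside 12 mm above this origin, 4 mm play all round; the faulty one stops on the tip about 23 mm higher.
- reject_tray: fixed orange plastic open tray, 170 x 170 mm outside, walls 5 mm thick and 30 mm high, inner floor 5 mm above the bench. Origin: centre of its underside, on the bench; x and y along its sides, z up. Empty at the start, at the robot's left.
Not all that is in view belongs to the job. Of the things shaped like the gauge, the aluminium one is meant.

How it is judged:
By the outcome, as a careful person would: the job done as asked, in the order asked, and still so for the second after the job is handed in, with the robot touching nothing.
It also fails if it takes over 51 s, if anything falls off the work surface, if the arm or the gripper's body presses on something with over 40 N, if the wrist force passes 120 N, or if a joint passes its speed limit or range.

## Working session

There is one attempt and no reset: what is moved stays moved. The work goes in short steps, Python scripts to look and compute and a tool call to move; the robot and the scene stay as the last step left them, time stands still between calls to the robot, and variables do not carry over. Pictures are saved under pics/ and viewed, at most 10 in all, crops included, and the job is handed in when it is done.

Besides the shell and the picture viewer there is one more tool, called by a JSON object that holds its "api" and its "payload". step_arm: Moves the arm, as the interface text tells. Its arguments: {"type":"object","properties":{"targets":{"type":"string"},"claw":{"type":"number"}},"required":["targets"]}

```bash
mkdir -p pics
cat > h.py <<'E'
import numpy as np, cv2
from station import sense, cams, r
def cap(n):
    s=sense(); c=cams.capture(n)
    f=240/np.tan(np.radians(c["vertical_fov"])/2)
    c["K"]=np.array([[f,0,c["cx"]],[0,f,c["cy"]],[0,0,1.]])
    if n=="wrist":
        T=np.array(c["tool_from_camera"]); R=np.array(s["ee_rot"])
        c["rotation"]=R@T[:3,:3]; c["eye"]=np.array(s["tcp_pos"])+R@T[:3,3]
    c["rotation"]=np.array(c["rotation"]); c["eye"]=np.array(c["eye"])
    return c
def ray(c,uv,z):
    p=cv2.undistortPoints(np.array(uv,float).reshape(-1,1,2),c["K"],np.array(c["dist_coeffs"],float)).reshape(-1,2)
    d=np.c_[p,np.ones(len(p))]@c["rotation"].T
    return c["eye"]+d*((z-c["eye"][2])/d[:,2])[:,None]
E
python3 - <<'E'
from h import *
import pickle
for n in("scene","top"):
    c=cap(n); cv2.imwrite(f"pics/{n}0.png",c["frame"]); pickle.dump(c,open(n+".pkl","wb")); print(n,c["eye"],c["rotation"].round(2).tolist())
s=sense();print(s)
E
```

```text
scene [ 0.93700224 -0.26671523  0.81747877] [[0.58, 0.69, -0.43], [0.81, -0.49, 0.32], [0.01, -0.54, -0.84]]
top [0.46878326 0.02988733 0.88224036] [[-0.01, -1.0, 0.07], [-1.0, 0.01, -0.01], [0.01, -0.07, -1.0]]
{'time_s': 0.1, 'joints': array([ 8.56938158e+01,  2.20857757e+01,  3.87147887e-01, -2.22862096e-02,
       -6.84129459e+01, -1.48163411e+01]), 'joint_velocities': array([-0.00850734, -0.02935872,  0.12449398,  0.08180346, -0.05617244,
       -0.04225299]), 'effort': array([-7.74198143e-04, -3.91692245e+01,  1.87934089e+01,  4.23197597e+00,
        1.34683284e-02, -7.30111719e-05]), 'tcp_pos': array([0.20455632, 0.58995502, 0.19987986]), 'ee_rot': array([[ 9.44773229e-01, -3.27724410e-01, -5.06880126e-04],
       [-3.27724769e-01, -9.44771300e-01, -1.91464650e-03],
       [ 1.48590600e-04,  1.97502393e-03, -9.99998039e-01]]), 'wrist_force': array([ 0.35773756, -0.31979518,  0.01557304]), 'moment': array([ 0.02987766,  0.00679489, -0.0593693 ]), 'gripper_force': 0.0, 'gripper_width': 0.9987037280035321}
```

View pics/top0.png

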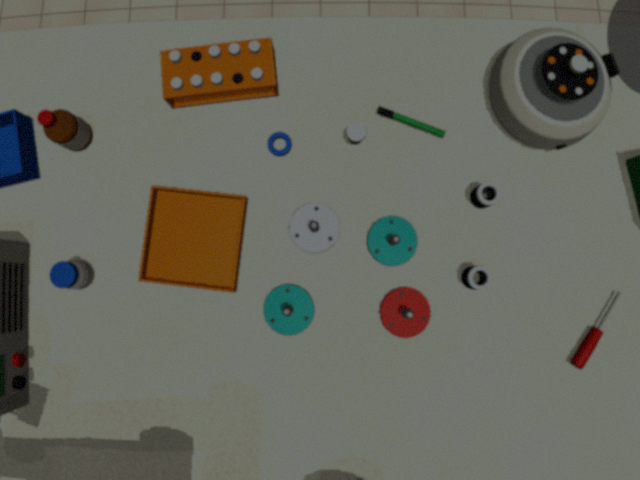

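View pics/scene0.png

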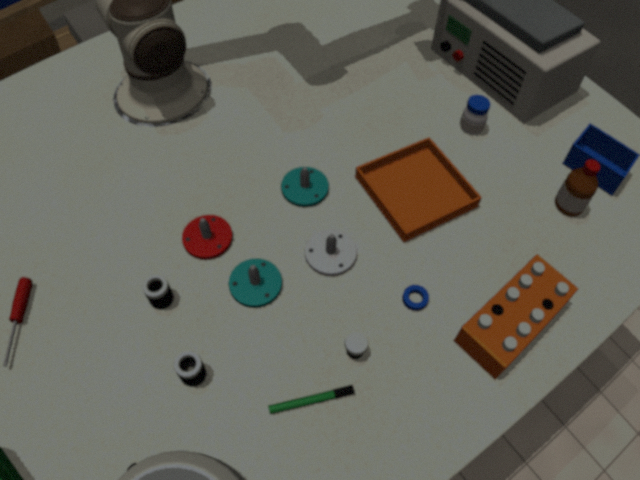

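The top view shows these things that could be confused:
- **Gauge-like discs:** aluminium/grey (314,228), teal (392,240), teal (289,309), red (405,311). I choose the grey one.
- **Orange things:** open tray (194,239) and rack block (220,72). I choose the tray.
- **Black tubes with white rims:** (484,195) and (475,277). These are the sleeves. The white cap (356,133) and the blue ring (280,144) are not.

Next I measure these and take a close crop.

Run:
```python
from h import *
import pickle
t=pickle.load(open("top.pkl","rb")); s=pickle.load(open("scene.pkl","rb"))
def blob(c,m,near):
    n,l,st,ce=cv2.connectedComponentsWithStats(m.astype(np.uint8))
    i=min([i for i in range(1,n) if st[i,4]>60],key=lambda i:np.hypot(*(ce[i]-near)))
    cs,_=cv2.findContours((l==i).astype(np.uint8),cv2.RETR_EXTERNAL,cv2.CHAIN_APPROX_NONE)
    return max(cs,key=cv2.contourArea)[:,0,:]
def circ(P):
    A=np.c_[2*P[:,:2],np.ones(len(P))]; b=(P[:,:2]**2).sum(1); x=np.linalg.lstsq(A,b,rcond=None)[0]
    return x[:2],np.sqrt(x[2]+x[:2]@x[:2])
for nm,c,pts in(("top",t,[(484,195),(475,277)]),("scene",s,[(189,367),(157,290)])):
    g=c["frame"].min(2); print(nm,[g[p[1]-8:p[1]+9,p[0]-8:p[0]+14].max() for p in pts],np.median(g))
    for p in pts:
        # inner black bore: dark pixels enclosed by rim
        x,y=p; w=g[y-22:y+23,x-22:x+23]; np.set_printoptions(linewidth=250)
        if nm=="top" : print(w[8:38:2,4:42:2])
# tray
hsv=cv2.cvtColor(t["frame"],cv2.COLOR_BGR2HSV)
m=(hsv[...,0]>5)&(hsv[...,0]<22)&(hsv[...,1]>150)&(hsv[...,2]>60)
k=blob(t,m,(194,239)); q=cv2.boxPoints(cv2.minAreaRect(k)); P=ray(t,q,0.03); print("tray",P.mean(0),np.linalg.norm(np.diff(P,axis=0),axis=1),np.degrees(np.arctan2(*(P[1]-P[0])[1::-1])))
print("gauge px",t["frame"][215,305],t["frame"][150,200], "tray scale",ray(t,[(314,228),(392,240),(289,309)],.012))
crop=t["frame"][130:330,250:520]; cv2.imwrite("pics/crop.png",cv2.resize(np.clip(crop*1.6,0,255).astype(np.uint8),None,fx=2.9,fy=2.9,interpolation=cv2.INTER_CUBIC))
```

```text
top [np.uint8(115), np.uint8(114)] 107.0
[[111 110 105 101 101  94  99 101 104 103 103 107 106 108 107 109 111 110 111]
 [113 107  84  74  71  67  71  84  97 110 110 115 112 113 112 110 108 109 111]
 [109  96  70  64  66  63  50  89 112 112 102  93  99 107 112 111 109 106 109]
 [ 98  75  68  68  47  35  64 107 108  77  36  25  43  60  97 111 113 106 107]
 [ 85  79  69  54  28  36  89 107  84  26  24   2   0  17  58 102 113 111 107]
 [ 75  74  56  22   4  45  97 108  64  24  17  14   9   3  33  88 113 112 107]
 [ 75  67  43   0   5  48  99 107  72  46  31  19   5   6  20  81 110 113 108]
 [ 76  73  35   0   3  39  89 112  91  66  47  16  15   5  26  87 111 109 109]
 [ 83  68  32   8   0  26  76 112 104  74  42  11   6   5  54 104 112 111 109]
 [ 92  72  34   0   8   9  53  96 113  93  63  29  29  51  98 113 112 107 110]
 [106  96  56   9   0   0  21  62 104 111 110 101 103 108 110 114 107 106 106]
 [108 104  88  48  16   0   4  20  59  90 105 108 113 110 111 110 106 108 105]
 [107 106 105  89  44  16   6   0   3  32  56  76  88 104 106 108 109 106 107]
 [109 109 108 108  95  63  44  3
[... 915 characters left out ...]
]
 [111 104  90  43   0   4  67 108 109  85  38   8  24  44  86 110 112 111 110]
 [109 108 105  92  38  12  31  87 108 109  96  77  82  96 112 112 112 110 113]
 [109 106 109 105  90  56  30  36  87 108 110 112 111 114 110 108 107 109 108]
 [108 110 109 108 112 106  94  84  76  84 103 109 108 113 110 107 107 108 110]
 [104 105 114 113 109 110 109 111 109 103 106 111 110 112 110 106 105 111 111]]
scene [np.uint8(120), np.uint8(119)] 111.0
tray [0.53299454 0.26415538 0.03      ] [0.16865885 0.1726974  0.1665356 ] -6.343183475872156
gauge px [118 117 114] [109 119 114] tray scale [[ 0.54943313  0.05242259  0.012     ]
 [ 0.52670642 -0.0852947   0.012     ]
 [ 0.40758714  0.09749968  0.012     ]]
```

View pics/crop.png

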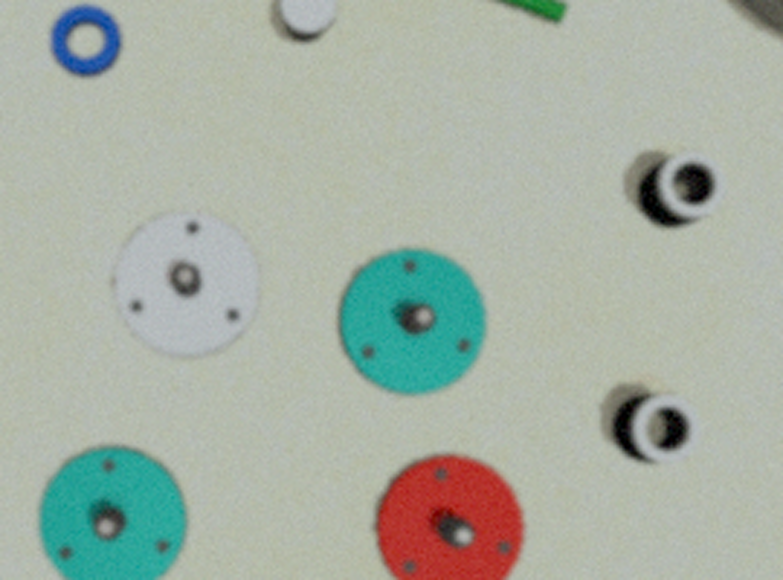

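```bash
cat >> h.py <<'E'
def go(target):
    s=sense(); d=np.array(s["ee_rot"]).T@(np.array(target)-s["tcp_pos"])*100; print("tcp",s["tcp_pos"].round(4),"t",s["time_s"],"shift cm",d.round(2))
E
python3 - <<'E'
from h import *
import pickle
t=pickle.load(open("top.pkl","rb"));s=pickle.load(open("scene.pkl","rb"))
A=ray(t,[(487.2,193.8),(477.9,277.6)],.05);G=ray(t,[(314.5,227.2)],.012);print(A,G,ray(t,[(313.4,225.5)],.058))
print("scene",ray(s,[(189,367),(157,288)],.05),ray(s,[(331,254)],.012))
T=np.array(cams.capture("wrist")["tool_from_camera"]);print(T.round(3))
go([*A[1,:2],.2]);go([*A[0,:2],.2])
E
```

```text
[[ 0.6022492  -0.24738202  0.05      ]
 [ 0.45848278 -0.22618108  0.05      ]] [[0.55084329 0.05152702 0.012     ]] [[0.54938328 0.05220002 0.058     ]]
scene [[ 0.61128417 -0.2497657   0.05      ]
 [ 0.46689744 -0.22781418  0.05      ]] [[0.55731548 0.05005723 0.012     ]]
[[-0.    -0.965 -0.263  0.071]
 [ 1.     0.    -0.    -0.001]
 [ 0.    -0.263  0.965 -0.184]
 [ 0.     0.     0.     1.   ]]
tcp [0.2046 0.59   0.2   ] t 0.15 shift cm [50.73 68.79  0.13]
tcp [0.2046 0.59   0.2   ] t 0.15 shift cm [65.01 66.09  0.12]
```

{"api": "step_arm", "payload": {"targets": "2.7 2.75 0 0;2.7 2.75 0 0;2.7 2.75 0 0;2.7 2.75 0 0;2.7 2.75 0 0;2.7 2.75 0 0;2.7 2.75 0 0;2.7 2.75 0 0;2.7 2.75 0 0;2.7 2.75 0 0;2.7 2.75 0 0;2.7 2.75 0 0"}}

```text
time_s: 1.15
tcp_pos: [0.4029, 0.1707, 0.2009]
ee_rot: [[0.945, -0.327, 0.0], [-0.327, -0.945, 0.0], [0.0, -0.0, -1.0]]
wrist_force: [1.2, 0.7, 0.0]
gripper_width: 1.0
gripper_force: 0.0
```

{"api": "step_arm", "payload": {"targets": "2.7 2.75 0 0;2.7 2.75 0 0;2.7 2.75 0 0;2.7 2.75 0 0;2.7 2.75 0 0;2.7 2.75 0 0;2.7 2.75 0 0;2.7 2.75 0 0;2.7 2.75 0 0;2.7 2.75 0 0;2.7 2.75 0 0;2.7 2.75 0 0;0 0 0 0"}}

```text
$.targets: bad value
```

{"api": "step_arm", "payload": {"targets": "2.7 2.75 0 0;2.7 2.75 0 0;2.7 2.75 0 0;2.7 2.75 0 0;2.7 2.75 0 0;2.7 2.75 0 0;2.7 2.75 0 0;2.7 2.75 0 0;2.7 2.75 0 0;2.7 2.75 0 0;2.7 2.75 0 0;2.7 2.75 0 0"}}

```text
time_s: 2.15
tcp_pos: [0.601, -0.2472, 0.2003]
ee_rot: [[0.945, -0.328, -0.001], [-0.328, -0.945, 0.0], [-0.001, -0.0, -1.0]]
wrist_force: [1.4, 1.2, 0.2]
gripper_width: 1.002
gripper_force: 0.0
```

{"api": "step_arm", "payload": {"targets": "0 0 0 0;0 0 0 0;0 0 0 0"}}

```text
time_s: 2.4
tcp_pos: [0.6001, -0.2452, 0.2001]
ee_rot: [[0.945, -0.328, -0.002], [-0.328, -0.945, 0.001], [-0.002, -0.0, -1.0]]
wrist_force: [-0.5, 0.4, -0.4]
gripper_width: 1.001
gripper_force: 0.0
```

```bash
cat >> h.py <<'E'
def rim(c,px):
    """sleeve rim inner-bore dark blob nearest px inside bright ring -> ellipse of rim outer is hard on a light bench; use bore edge"""
    g=cv2.GaussianBlur(c["frame"],(5,5),0).max(2)
    return g
E
python3 - <<'E'
from h import *
import pickle
c=cap("wrist");pickle.dump(c,open("w1.pkl","wb"));cv2.imwrite("pics/w1.png",np.clip(c["frame"]*1.5,0,255).astype(np.uint8));print(sense()["tcp_pos"])
E
```

```text
[ 0.60017937 -0.2445976   0.20061907]
```

View pics/w1.png

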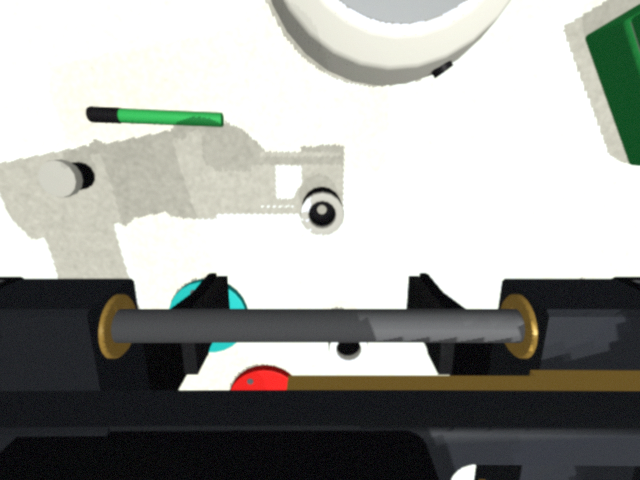

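The wrist view shows the far sleeve at (322,211) with a black bore and only a small bright hole, so it has the lip and is the suspected faulty one. The other sleeve is at (347,347), behind the gripper. I'll try the suspect on the pin first.

```bash
cat >> h.py <<'E'
def bore(c,px,z=.05,th=60,show=True):
    m=(cv2.GaussianBlur(c["frame"],(3,3),0).max(2)<th).astype(np.uint8)
    cs,_=cv2.findContours(m,cv2.RETR_EXTERNAL,cv2.CHAIN_APPROX_NONE)
    cs=[k for k in cs if 150<cv2.contourArea(k)<6000]
    k=min(cs,key=lambda k:np.hypot(*(k[:,0].mean(0)-px)))
    P=ray(c,k[:,0],z)[:,:2].astype(np.float32); ce,d,a=cv2.fitEllipse(P.reshape(-1,1,2)*1000)
    print("bore px",k[:,0].mean(0).round(1),"centre",np.round(np.array(ce)/1000,4),"axes mm",np.round(d,1)); return np.array(ce)/1000
E
python3 - <<'E'
from h import *
import pickle
c=pickle.load(open("w1.pkl","rb"))
b=bore(c,(322,211)); go([*b,.1])
E
```

```text
bore px [321.6 213.6] centre [ 0.6031 -0.2497] axes mm [22.3 23. ]
tcp [ 0.6002 -0.2446  0.2006] t 2.45 shift cm [ 0.45  0.39 10.06]
```

{"api": "step_arm", "payload": {"targets": "0.45 0.4 2 0;0 0 3.5 0;0 0 3.5 0;0 0 3.5 0;0 0 3 0;0 0 1.5 0;0 0 1 0;0 0 0 0;0 0 0 0", "claw": 8.7}}

```text
time_s: 3.2
tcp_pos: [0.6043, -0.25, 0.0219]
ee_rot: [[0.945, -0.326, 0.001], [-0.326, -0.945, -0.001], [0.001, 0.0, -1.0]]
wrist_force: [-0.1, 0.3, -0.2]
gripper_width: 0.999
gripper_force: 0.0
```

{"api": "step_arm", "payload": {"targets": "0 0 0 0;0 0 0 0;0 0 0 0;0 0 0 0;0 0 0 0;0 0 0 0", "claw": 3.8}}

```text
time_s: 3.7
tcp_pos: [0.6038, -0.2508, 0.0212]
ee_rot: [[0.945, -0.328, 0.0], [-0.328, -0.945, -0.0], [0.0, -0.0, -1.0]]
wrist_force: [-0.2, -0.3, 0.2]
gripper_width: 0.633
gripper_force: 0.0
```

{"api": "step_arm", "payload": {"targets": "0 0 0 0;0 0 0 0;0 0 0 0;0 0 0 0;0 0 0 0;0 0 -2.5 0;0 0 -3.5 0;0 0 -3 0;0 0 0 0;0 0 0 0"}}

```text
time_s: 4.53
tcp_pos: [0.6049, -0.2507, 0.1131]
ee_rot: [[0.945, -0.328, 0.005], [-0.328, -0.945, -0.001], [0.005, -0.001, -1.0]]
wrist_force: [-0.7, -0.5, -1.0]
gripper_width: 0.467
gripper_force: 30.0
```

Run:
```python
from h import *
go([.550,.0515,.13])
```

```text
tcp [ 0.6049 -0.2507  0.1131] t 4.5333 shift cm [-15.09 -26.75  -1.73]
```

{"api": "step_arm", "payload": {"targets": "-2 -2.7 -0.2 0;-2 -2.7 -0.2 0;-2 -2.7 -0.2 0;-2 -2.7 -0.2 0;-2 -2.7 -0.2 0;-2 -2.7 -0.2 0;-2 -2.7 -0.2 0;-2 -2.7 -0.2 0;-2 -2.7 -0.2 0;-2 -2.5 0 0;0 0 0 0;0 0 0 0"}}

```text
time_s: 5.53
tcp_pos: [0.5011, 0.0692, 0.1277]
ee_rot: [[0.946, -0.325, -0.003], [-0.325, -0.946, -0.001], [-0.002, 0.002, -1.0]]
wrist_force: [0.6, -0.4, -0.3]
gripper_width: 0.474
gripper_force: 30.0
```

Run:
```python
from h import *
import pickle
c=cap("wrist");pickle.dump(c,open("w2.pkl","wb"));cv2.imwrite("pics/w2.png",c["frame"]);go([.550,.0515,.13])
```

```text
tcp [0.5015 0.0683 0.1277] t 5.5833 shift cm [ 5.13  0.   -0.24]
```

View pics/w2.png

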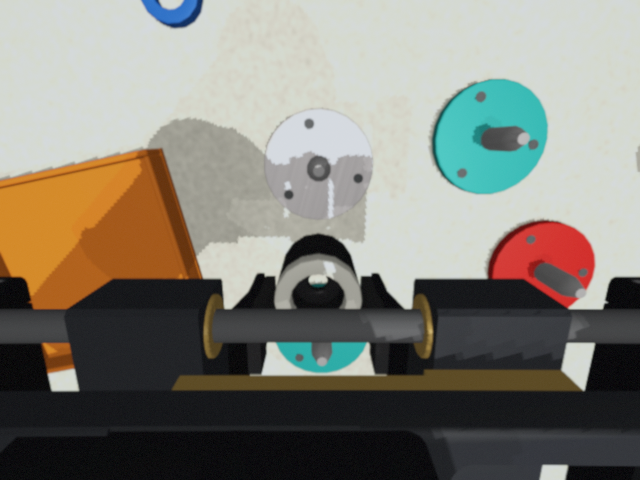

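Run:
```python
from h import *
import pickle
c=pickle.load(open("w2.pkl","rb")); f=c["frame"]
print("tip",ray(c,[(318,169)],.058),"disc",ray(c,[(318.5,163.5)],.012))
hsv=cv2.cvtColor(f,cv2.COLOR_BGR2HSV)
print("col319", [int(v) for v in f[228:312:2,305].max(1)])
print("row290",[int(v) for v in f[290,268:372:3].max(1)])
R=np.array(sense()["ee_rot"])
for uv in [(305,255),(305,275),(278,290),(358,290)]:
    print(uv,(R.T@(ray(c,[uv],.157)[0]-sense()["tcp_pos"])*1000).round(1))
```

```text
tip [[0.55028314 0.0525815  0.058     ]] disc [[0.55096955 0.05180893 0.012     ]]
col319 [173, 172, 174, 162, 67, 17, 20, 18, 13, 17, 15, 12, 16, 26, 87, 111, 120, 151, 166, 166, 164, 162, 161, 159, 145, 70, 22, 24, 22, 24, 22, 23, 22, 21, 19, 23, 18, 15, 15, 18, 33, 49]
row290 [23, 19, 43, 155, 163, 162, 162, 159, 101, 19, 24, 25, 23, 25, 24, 25, 20, 28, 31, 29, 25, 24, 24, 24, 19, 90, 159, 161, 161, 161, 157, 55, 21, 23, 22]
(305, 255) [ 20.6  -7.  -29.3]
(305, 275) [ 11.   -7.1 -29.3]
(278, 290) [  3.6 -19.6 -29.3]
(358, 290) [  3.7  17.3 -29.2]
```

The aluminium disc is at (318,163) with its pin tip at (318,169). Both sit at about (0.550, 0.052), which matches the top view. The held sleeve's rim is at about (318,285). Now I line up and lower it gently.

{"api": "step_arm", "payload": {"targets": "2.6 0 0 0;2.6 0 0 0;0 0 0 0;0 0 2 0;0 0 2 0;0 0 1 0;0 0 1 0;0 0 0 0;0 0 0.4 0;0 0 0.2 0;0 0 0 0"}}

```text
time_s: 6.5
tcp_pos: [0.5519, 0.0511, 0.0632]
ee_rot: [[0.945, -0.328, 0.001], [-0.328, -0.945, 0.0], [0.001, -0.0, -1.0]]
wrist_force: [-0.3, 0.4, -1.3]
gripper_width: 0.471
gripper_force: 30.0
```

Run:
```python
from h import *
s=sense();print(s["tcp_pos"],s["wrist_force"],s["gripper_width"])
```

```text
[0.55188431 0.05112874 0.06317306] [-0.26730856  0.41187479 -1.30834474] 0.47057595728449214
```

{"api": "step_arm", "payload": {"targets": "0 0 0.3 0;0 0 0.2 0;0 0 0.2 0;0 0 0 0"}}

```text
time_s: 6.83
tcp_pos: [0.5515, 0.0513, 0.0559]
ee_rot: [[0.945, -0.328, -0.0], [-0.328, -0.945, 0.0], [-0.0, -0.0, -1.0]]
wrist_force: [0.2, 1.5, 0.3]
gripper_width: 0.47
gripper_force: 30.0
```

{"api": "step_arm", "payload": {"targets": "0 0 0.15 0;0 0 0.15 0;0 0 0 0"}}

```text
time_s: 7.08
tcp_pos: [0.5526, 0.0511, 0.0543]
ee_rot: [[0.945, -0.327, 0.002], [-0.327, -0.945, -0.0], [0.002, -0.0, -1.0]]
wrist_force: [-1.0, -0.0, 7.1]
gripper_width: 0.467
gripper_force: 30.0
```

It touched at TCP z 0.054 with 7 N, about 22 mm above home, so this sleeve is confirmed faulty. I lift it and carry it to the tray.

{"api": "step_arm", "payload": {"targets": "0 0 -1.5 0;0 0 -2.5 0;0 0 -2 0;-1.5 -3.25 0 0;-1.5 -3.25 0 0;-1.5 -3.25 0 0;-1.5 -3.25 0 0;-1.5 -3.25 0 0;-1.3 -3.25 0 0;0 0 0 0;0 0 0 0"}}

```text
time_s: 8.0
tcp_pos: [0.5318, 0.2657, 0.1121]
ee_rot: [[0.946, -0.325, -0.001], [-0.325, -0.946, -0.0], [-0.001, 0.001, -1.0]]
wrist_force: [-0.1, 0.2, -0.6]
gripper_width: 0.471
gripper_force: 30.0
```

Run:
```python
from h import *
c=cap("wrist");cv2.imwrite("pics/w3.png",c["frame"]);go([.533,.264,.027])
```

```text
tcp [0.5318 0.2643 0.1121] t 8.05 shift cm [ 0.14 -0.02  8.51]
```

View pics/w3.png

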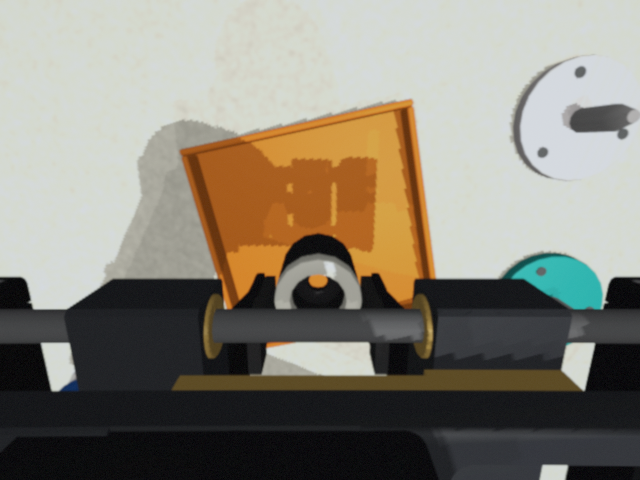

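The upright sleeve is over the tray, with its rim at (318,285) and the tray floor around (310,210). Lowering.

{"api": "step_arm", "payload": {"targets": "0 0 2.5 0;0 0 2.5 0;0 0 2 0;0 0 0.8 0;0 0 0.3 0;0 0 0.2 0;0 0 0.15 0;0 0 0 0"}}

```text
time_s: 8.72
tcp_pos: [0.5331, 0.2644, 0.0294]
ee_rot: [[0.945, -0.328, 0.002], [-0.328, -0.945, 0.001], [0.001, -0.002, -1.0]]
wrist_force: [0.9, 0.3, -0.7]
gripper_width: 0.468
gripper_force: 30.0
```

{"api": "step_arm", "payload": {"targets": "0 0 0.15 0;0 0 0.15 0;0 0 0.1 0;0 0 0 0"}}

```text
time_s: 9.05
tcp_pos: [0.5329, 0.2645, 0.0258]
ee_rot: [[0.945, -0.327, 0.001], [-0.327, -0.945, 0.001], [0.001, -0.001, -1.0]]
wrist_force: [-1.6, -0.8, 3.2]
gripper_width: 0.475
gripper_force: 30.0
```

{"api": "step_arm", "payload": {"targets": "0 0 0 0;0 0 0 0;0 0 0 0;0 0 0 0;0 0 0 0;0 0 0 0", "claw": 7}}

```text
time_s: 9.55
tcp_pos: [0.5323, 0.2641, 0.0241]
ee_rot: [[0.945, -0.328, -0.0], [-0.328, -0.945, -0.0], [-0.0, 0.0, -1.0]]
wrist_force: [-0.3, -0.0, -1.2]
gripper_width: 0.779
gripper_force: 0.0
```

{"api": "step_arm", "payload": {"targets": "0 0 -1 0;0 0 -2 0;0 0 -3 0;0 0 -3.5 0;0 0 -3.5 0;0 0 -3.5 0;0 0 -1 0;0 0 0 0;0 0 0 0"}}

```text
time_s: 10.3
tcp_pos: [0.5322, 0.2642, 0.2]
ee_rot: [[0.945, -0.328, 0.001], [-0.328, -0.945, 0.001], [0.0, -0.002, -1.0]]
wrist_force: [-0.7, -0.7, -1.4]
gripper_width: 0.804
gripper_force: 0.0
```

Run:
```python
from h import *
c=cap("wrist");cv2.imwrite("pics/w4.png",c["frame"]);bore(c,(322,211),.055);go([.460,-.227,.2])
```

```text
bore px [317.6 219.9] centre [0.5321 0.265 ] axes mm [21.3 22.7]
tcp [0.5315 0.2637 0.1985] t 10.35 shift cm [ 9.33 48.71 -0.11]
```

View pics/w4.png

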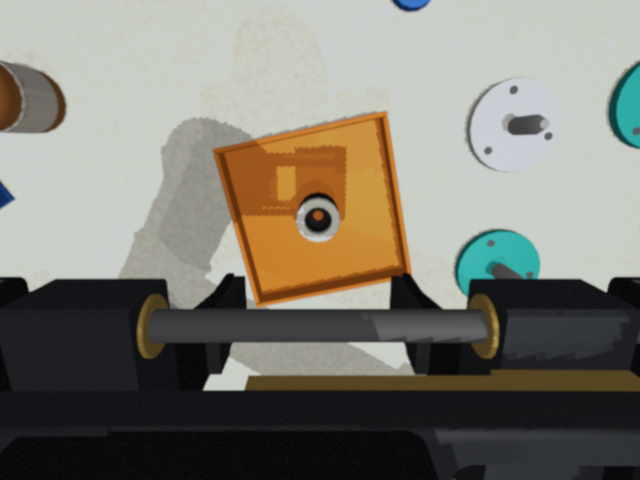

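The faulty sleeve stands upright in the tray at (318,219), with its narrow hole visible. On to the second sleeve.

{"api": "step_arm", "payload": {"targets": "0.7 3.5 0 0;0.7 3.5 0 0;0.7 3.5 0 0;0.7 3.5 0 0;0.7 3.5 0 0;0.7 3.5 0 0;0.7 3.5 0 0;0.7 3.5 0 0;0.7 3.5 0 0;0.7 3.5 0 0;0.7 3.5 0 0;0.7 3.5 0 0", "claw": 8.7}}

```text
time_s: 11.35
tcp_pos: [0.4724, -0.1617, 0.1974]
ee_rot: [[0.945, -0.328, -0.004], [-0.328, -0.945, 0.0], [-0.004, 0.001, -1.0]]
wrist_force: [1.6, 0.1, -0.2]
gripper_width: 0.999
gripper_force: 0.0
```

{"api": "step_arm", "payload": {"targets": "0.5 3.5 0 0;0.4 3.2 0 0;0 0 0 0;0 0 0 0;0 0 0 0"}}

```text
time_s: 11.77
tcp_pos: [0.4598, -0.2262, 0.1978]
ee_rot: [[0.945, -0.328, -0.003], [-0.328, -0.945, 0.001], [-0.003, 0.0, -1.0]]
wrist_force: [0.5, -0.2, 0.1]
gripper_width: 1.0
gripper_force: 0.0
```

Run:
```python
from h import *
c=cap("wrist");cv2.imwrite("pics/w5.png",c["frame"]);g=c["frame"].max(2)
b=bore(c,(322,213));go([*b,.021]);print(g[195:232:3,300:346:3])
```

```text
bore px [322.1 223.7] centre [ 0.4556 -0.2285] axes mm [17.1 21.8]
tcp [ 0.4603 -0.2258  0.1982] t 11.8167 shift cm [-0.31  0.41 17.73]
[[132 132 129 108  26  12  12  11  14   9  28  84 128 142 143 185]
 [128 131 101  20  28  58  93 102  96  84  41   9  98 139 145 184]
 [130 122  28  67 124 144 150 150 149 148 138  97  35 121 143 185]
 [128  88  87 170 151 149 146 145 146 147 149 148 124  79 149 185]
 [130  78 181 191 147 140 137 135 135 133 142 148 147 113 142 185]
 [134 147 189 184 133 135 141 136 132 130 132 141 147 145 147 186]
 [133 144 152 136 127 131 131 131 132 131 129 104 143 146 136 184]
 [130 147 147  80 120 128 130 129 129 129 124  37 134 146 142 184]
 [136 157 163  60  44 117 125 128 127 125  73  12 120 146 144 183]
 [154 163 153  69   8  22  77  98  80  36  12  17 130 146 142 185]
 [178 146 147 112  22   8   8  10   8  15  14  62 141 147 147 185]
 [185 150 151 153  86  25  11   7   8  11  55 116 147 145 169 186]
 [186 184 187 190 141 103  70  59  62  87 126 147 147 148 185 186]]
```

View pics/w5.png

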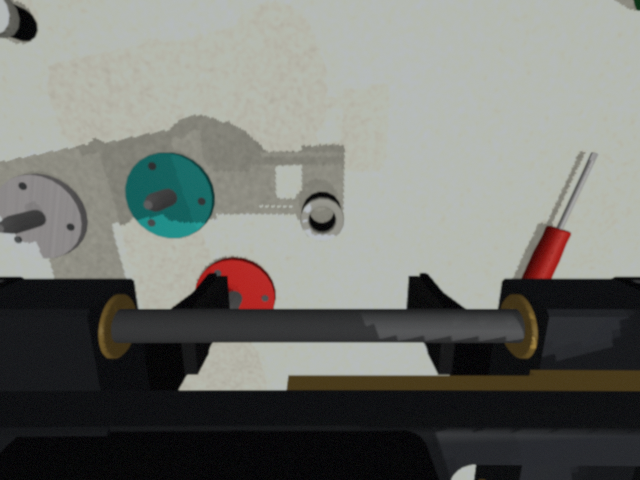

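The second sleeve at (322,216) has an open bore with the bench visible through it. The bore mask only caught a crescent, so I use the rim centre (322,216.5).

Run:
```python
from h import *
c=cv2.imread("pics/w5.png"); g=c.max(2)
print(g[192:242,322]); 
w=cap("wrist"); P=ray(w,[(322,231.5),(322,202),(307.5,217),(335.5,217),(322,216.5),(322,236.5)],.05);s=sense()
print(((P-s["tcp_pos"])@s["ee_rot"]*1000).round(1)); go([*P[4,:2],.021])
```

```text
[ 59  20   6   9  29  66 100 129 145 149 149 148 146 143 137 136 141 140
 136 132 130 132 131 129 129 128 127 129 128 124 100  54  12  12   2  13
   7  13  26  55  84 110 140 168 187 192 192 189 184 184]
[[-12.5   3.8 148.6]
 [ 15.8   3.8 148.6]
 [  1.5  -9.8 148.6]
 [  1.5  16.5 148.6]
 [  2.    3.8 148.6]
 [-17.5   3.8 148.6]]
tcp [ 0.4605 -0.2255  0.1986] t 11.8667 shift cm [ 0.21  0.38 17.76]
```

{"api": "step_arm", "payload": {"targets": "0 0.35 2 0;0 0 3.5 0;0 0 3.5 0;0 0 3.5 0;0 0 3 0;0 0 1.5 0;0 0 0.7 0;0 0 0 0;0 0 0 0"}}

```text
time_s: 12.62
tcp_pos: [0.4606, -0.2293, 0.023]
ee_rot: [[0.945, -0.326, 0.001], [-0.326, -0.945, -0.0], [0.001, 0.0, -1.0]]
wrist_force: [0.2, -0.3, 1.0]
gripper_width: 0.997
gripper_force: 0.0
```

{"api": "step_arm", "payload": {"targets": "0 0 0 0;0 0 0 0;0 0 0 0;0 0 0 0;0 0 0 0;0 0 0 0;0 0 0 0;0 0 0 0;0 0 0 0;0 0 0 0;0 0 0 0", "claw": 3.8}}

```text
time_s: 13.53
tcp_pos: [0.4595, -0.2299, 0.0224]
ee_rot: [[0.945, -0.328, -0.0], [-0.328, -0.945, -0.0], [-0.0, 0.0, -1.0]]
wrist_force: [-0.3, -0.6, 0.7]
gripper_width: 0.462
gripper_force: 30.0
```

{"api": "step_arm", "payload": {"targets": "0 0 -2.5 0;0 0 -3.5 0;0 0 -3.5 0;0 0 -1.5 0;0 0 0 0;0 0 0 0"}}

```text
time_s: 14.03
tcp_pos: [0.4597, -0.2295, 0.1328]
ee_rot: [[0.945, -0.328, 0.002], [-0.328, -0.945, 0.0], [0.001, -0.001, -1.0]]
wrist_force: [-0.8, 1.1, -1.4]
gripper_width: 0.462
gripper_force: 30.0
```

Run:
```python
from h import *
go([.5015,.0683,.128])
```

```text
tcp [ 0.4597 -0.2295  0.1328] t 14.0333 shift cm [ -5.82 -29.5    0.5 ]
```

{"api": "step_arm", "payload": {"targets": "-0.7 -3.5 0 0;-0.7 -3.5 0 0;-0.7 -3.5 0 0;-0.7 -3.5 0 0;-0.7 -3.5 0 0;-0.7 -3.5 0 0;-0.7 -3.5 0 0;-0.7 -3.5 0 0;-0.2 -1.5 0.4 0;0 0 0 0;0 0 0 0"}}

```text
time_s: 14.95
tcp_pos: [0.4999, 0.0682, 0.1262]
ee_rot: [[0.945, -0.326, -0.005], [-0.326, -0.945, -0.002], [-0.004, 0.003, -1.0]]
wrist_force: [-0.8, 0.5, -0.5]
gripper_width: 0.463
gripper_force: 30.0
```

Run:
```python
from h import *
c=cap("wrist");cv2.imwrite("pics/w6.png",c["frame"]);g=c["frame"].max(2)
print(g[244:300:2,305]);print(g[290,268:372:3]);go([.5505,.052,.128]);print((g[100:230,318]).tolist())
```

```text
[ 12  15  14  15  16  17  39 100 113 124 159 167 165 164 162 161 160 191
 216 187  70  13  17  16  13  16  17  18]
[ 20  21  36 155 162 162 162 160 137  24  16  15  16  11  14  17  15  17
  14  17   9  13  14  15  12 136 160 160 161 162 146  33  18  20  18]
tcp [0.5    0.0674 0.1266] t 15.0 shift cm [ 5.27 -0.2  -0.16]
[214, 215, 215, 215, 215, 209, 196, 199, 216, 223, 224, 223, 224, 223, 224, 224, 224, 224, 224, 223, 224, 223, 224, 223, 224, 224, 224, 224, 224, 224, 224, 224, 224, 224, 223, 224, 224, 224, 224, 223, 224, 224, 224, 224, 224, 223, 223, 224, 224, 224, 224, 224, 223, 216, 189, 129, 92, 92, 95, 99, 101, 104, 109, 125, 153, 166, 155, 141, 129, 127, 125, 125, 124, 122, 117, 105, 86, 75, 75, 87, 125, 153, 162, 162, 164, 163, 163, 164, 164, 163, 163, 163, 162, 162, 162, 162, 161, 161, 161, 160, 160, 161, 160, 161, 160, 160, 162, 161, 162, 161, 160, 161, 160, 158, 159, 159, 158, 155, 156, 162, 171, 175, 176, 177, 177, 175, 175, 173, 173, 172]
```

{"api": "step_arm", "payload": {"targets": "2.7 -0.1 0 0;2.7 -0.1 0 0;0 0 0 0;0 0 2 0;0 0 2 0;0 0 1 0;0 0 1 0;0 0 0.5 0;0 0 0.3 0;0 0 0.2 0;0 0 0.2 0;0 0 0 0"}}

```text
time_s: 16.0
tcp_pos: [0.5533, 0.0523, 0.0566]
ee_rot: [[0.945, -0.327, 0.001], [-0.327, -0.945, 0.0], [0.001, -0.0, -1.0]]
wrist_force: [0.1, 0.2, -0.8]
gripper_width: 0.464
gripper_force: 30.0
```

{"api": "step_arm", "payload": {"targets": "0 0 0.3 0;0 0 0.3 0;0 0 0.3 0;0 0 0.3 0;0 0 0 0"}}

```text
time_s: 16.42
tcp_pos: [0.5525, 0.052, 0.0436]
ee_rot: [[0.945, -0.328, -0.001], [-0.328, -0.945, -0.0], [-0.001, 0.001, -1.0]]
wrist_force: [0.3, -0.9, -1.1]
gripper_width: 0.464
gripper_force: 30.0
```

Already past the faulty stop height with no contact force. Continuing to home (TCP about 0.034).

{"api": "step_arm", "payload": {"targets": "0 0 0.3 0;0 0 0.3 0;0 0 0.2 0;0 0 0 0"}}

```text
time_s: 16.75
tcp_pos: [0.5527, 0.052, 0.0357]
ee_rot: [[0.945, -0.328, -0.001], [-0.328, -0.945, -0.0], [-0.001, 0.001, -1.0]]
wrist_force: [-0.3, 0.3, -0.8]
gripper_width: 0.462
gripper_force: 30.0
```

{"api": "step_arm", "payload": {"targets": "0 0 0.1 0;0 0 0.1 0;0 0 0 0"}}

```text
time_s: 17.0
tcp_pos: [0.5533, 0.0522, 0.0344]
ee_rot: [[0.945, -0.328, 0.0], [-0.328, -0.945, 0.0], [0.0, -0.0, -1.0]]
wrist_force: [0.3, 0.1, -0.9]
gripper_width: 0.467
gripper_force: 30.0
```

{"api": "step_arm", "payload": {"targets": "0 0 0.1 0;0 0 0.1 0;0 0 0 0"}}

```text
time_s: 17.25
tcp_pos: [0.5536, 0.052, 0.0343]
ee_rot: [[0.945, -0.327, 0.001], [-0.327, -0.945, -0.0], [0.001, -0.0, -1.0]]
wrist_force: [-2.6, -0.8, 9.3]
gripper_width: 0.461
gripper_force: 30.0
```

{"api": "step_arm", "payload": {"targets": "0 0 0 0;0 0 0 0;0 0 0 0;0 0 0 0;0 0 0 0;0 0 0 0", "claw": 7}}

```text
time_s: 17.75
tcp_pos: [0.553, 0.0522, 0.0321]
ee_rot: [[0.945, -0.328, -0.0], [-0.328, -0.945, -0.0], [-0.0, 0.0, -1.0]]
wrist_force: [-0.2, 0.3, -0.1]
gripper_width: 0.776
gripper_force: 0.0
```

{"api": "step_arm", "payload": {"targets": "0 0 -1 0;0 0 -2 0;0 0 -3 0;0 0 -3.5 0;0 0 -3.5 0;0 0 -3.5 0;0 0 0 0;0 0 0 0"}}

```text
time_s: 18.42
tcp_pos: [0.5544, 0.0526, 0.2007]
ee_rot: [[0.945, -0.328, 0.006], [-0.328, -0.945, 0.002], [0.005, -0.004, -1.0]]
wrist_force: [-0.1, 0.2, -0.8]
gripper_width: 0.803
gripper_force: 0.0
```

Run:
```python
from h import *
c=cap("wrist")["frame"]; s=cap("scene")["frame"]
o=np.hstack([cv2.resize(c[100:320,200:440],(400,367)),cv2.resize(s[140:360,240:480],(400,367))]);cv2.imwrite("pics/end.png",o);print(sense()["tcp_pos"])
```

```text
[0.55236937 0.05204996 0.19712931]
```

View pics/end.png

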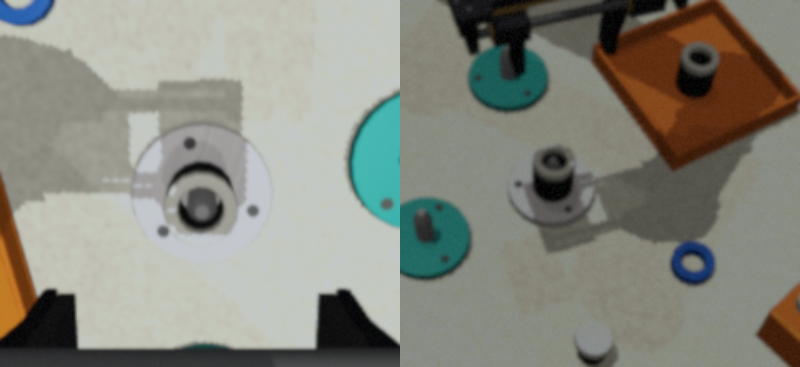

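The left half shows the good sleeve flat on the aluminium disc with the pin inside it, at (202,203). The right half shows the same sleeve at (553,172) and the faulty one upright in the tray at (697,70), with the gripper clear of both.

```bash
python3 -c "
from station import r
print(r.finish_job())"
```

```text
the job is handed in; nothing more can be done
None
```

Job handed in at about 18.5 s: I tried both sleeves on the aluminium gauge's pin; the fitting one is released fully home on the disc, and the faulty one (stopped about 22 mm high) stands released upright in the orange reject tray.

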